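# Press a shelf-edge label holder home behind the lip and hold it

## Robot

A 7-joint arm with a two-finger parallel gripper is mounted at the origin on the work surface. World frame = base frame: x ahead of the robot, y to its left, z up, the work surface at z = 0. Lengths are in m, angles in rad, forces in N, time in s.
With the tool pointing down it reaches from about 0.4 to 0.9 m from the base axis. Payload 5.5 kg.
Tool frame: the origin (TCP) lies at the very end of the fingers, on their centre line; the grasp point (between the pads) lies 19 mm behind it; z points along the fingers, y is the direction in which the jaws open and shut (so a half turn about z gives the same grasp; the last joint's range is limited). The gripper opens to 92 mm and grips with 3 to 60 N. Pads are 19 mm wide; open, the fingers measure 130 mm over their backs; the gripper's body (75 mm by 190 mm) begins 47 mm behind the grasp point.
Start: joints at [-1.066, 0.501, -0.427, 1.55, 0.221, 1.138, -0.21], TCP at [0.156, 0.631, 0.227] pointing down, gripper open.
Joint ranges: [-2.88, 2.88], [-0.31, 2.03], [-1.54, 1.56], [0.2, 2.42], [-1.41, 4.55], [0.19, 2.02], [-2.57, 2.57]. Speed limits (rad/s): [2.57, 2.57, 3.14, 3.14, 3.14, 3.14, 3.14].

## Interface

Orientations are given as a rotation vector (axis times angle).
In Python, from station import ctrl gives the robot as it stands.
- The arm moves only by the tool step_arm, never from a script. Its argument "rows" is a list of rows, each an object with "slide": the shift along the world's x, y, z in cm, a list of three; "rotation": the turn, a rotation vector about the world's x, y, z in rad, a list of three; "grip": the finger opening in cm, from 0 to 9.18. In form: [{"slide": [tx, ty, tz], "rotation": [ax, ay, az], "grip": grip}, ...]. A call has 1 to 20 rows; each row shifts and turns the commanded pose from where the row before left it; what a row does not reach is not made up. A row lasts 1/8 s, in which the tool goes at most 62.5 mm and 10.7 degrees, less where a joint would pass 70% of its speed; a pose out of reach is approached as far as the arm can. A call with a gripper value outside its range is refused whole. The fingers move at their own pace and stop on an object; the grip force is fixed at half the most. Time passes only in rows, so rows that do not move let the fingers close. It gives the time, the measured TCP pose, the force and the opening at its end, in the units of the state.
- ctrl.state(): the state, without advancing time (a new reading comes with each control period).
- ctrl.read_camera(name): name is "scene" or "top"; returns a dict with "pixels" (400x640x3 uint8, blue, green, red), "z_map" (400x640 float32, m along the optical axis (not along the pixel's ray), 0 where there is no reading), "fx", "fy", "cx", "cy" (pixels), "world_to_cam" (4x4, takes a point from world to camera coordinates). Camera axes: x right, y down, z forward; pixel columns grow to the right and rows downward; lengths in m; the calibration is good to about 2 mm. A picture is of the moment at which its call begins.
- ctrl.job_done(): hands the job in, once; it reports no verdict.
The state is a dict: "t": time; "joints": joint angles; "joint_velocities": joint speeds; "effort": joint torques, N m; "ee_pos": TCP position; "tool_rot": TCP orientation; "force": force on the tool from outside, world axes, zero at the start; "ft_torque": the same for the moment, N m; "finger_gap": opening from 0.0 (shut) to 1.0 (fully open).
Only numpy, scipy, OpenCV 4.12 (cv2) and the standard library are available. Lean on these libraries where they do the work, as an engineer would, in place of code of your own. Each camera call takes 0.05 s, during which the arm holds its last target.

## Task

Take the spare label holder out of its wooden stand and push its tongue down behind the lip of the small parts rack, centred in the one place along the rack's edge that has no holder yet, label towards the robot like the other two. A spring strip in the channel pushes back: press the holder down until its flange sits fully home on the lip, and finish while still holding it pressed down there with the gripper (do not let go), so that it can be screwed fast. Leave the other things on the bench and rack where they are.

Things in the scene. Friction and masses are not known exactly. Their poses are not given: they have to be found in the camera images.
- holder_plate (a point): middle of the upright plate of the spare aluminium label holder (loose, about 70 g). Plate 10 mm thick (x), 84 wide (y), 42 tall (z, up): pinch it across the 10 mm. Directly under the plate, 21 mm below this point, a flange 24 (x) by 84 (y) by 5 mm; keep fingertips above it. Under the flange a tongue 6 mm thick, 60 wide, 20 deep. White paper label on the -x face
- holder_seat (a point): same holder: the middle of the flange's underside, 26 mm below holder_plate; the tongue reaches 20 mm below this point; same axes as holder_plate
- holder_label (a point): same holder: the middle of the paper label, 5.7 mm from holder_plate on the -x face; same axes
- stand: wooden stand, fixed, 56 x 110 x 36 mm; origin at the centre of its underside; the spare holder stands in its 10 x 68 mm slot with the flange resting on the stand's top (36 mm high), plate along the stand's y; lift the holder straight up by more than 20 mm to clear it
- rack: low white parts rack, fixed; origin on the table under the middle of its edge channel. Channel along y, 360 mm long, 8 wide, mouth flared to 14, between the lip (-x side) and an equal inner wall, each 10 mm thick, tops 60 mm up. Places 115 mm apart; two have fixed holders, tops 47 mm above the lip. Behind: shelf 46 mm up, cups to 91 mm from 50 mm behind the channel, back board to 96 mm at 139 mm
- bay_mouth (a point): middle of the place without a holder, on the channel's centre line at the height of the wall tops (60 mm); y runs along the channel, x across it away from the robot, z up. When the holder is fully home, holder_seat coincides with this point, with the same axes
- spring (a joint): spring strip in the channel below bay_mouth, 40 mm wide: travel in m, 0 = free (its top 13 mm below bay_mouth), grows as it is pressed down. It pushes back with 3 N at first and 9 N at 0.007, where the flange meets the wall tops; it lifts the holder again if let go
- cup0: white plastic cup on the rack, 54 mm wide, 45 mm tall; loose bystander, to be left alone; origin at the centre of its underside
- cup1: steel cup on the rack, 54 mm wide, 45 mm tall; loose bystander, to be left alone; origin at the centre of its underside
- bush: turned brass flanged part on the rack, 52 mm wide, 40 mm tall; loose bystander, to be left alone; origin at the centre of its underside
- wrench: wrench lying on the bench in front of the rack; loose bystander, to be left alone
- tin: grey tin, 70 mm wide, 95 mm tall; loose bystander, to be left alone; origin at the centre of its underside
- brush: brush lying on the bench; loose bystander, to be left alone
- chuck: dark drill chuck standing on the bench, 40 mm wide, 56 mm tall; loose bystander, to be left alone; origin at the centre of its underside
Not all that is in view belongs to the job. What is shaped like the part that bears holder_plate but black or purple is not meant.

How it is judged:
By the outcome, as a careful person would: the job done as asked, in the order asked, and still so for the second after the job is handed in, while the arm keeps its last pose, push and grip.
It also fails if it takes over 38 s, if anything falls off the work surface, if the arm or the gripper's body presses on something with over 40 N, if the wrist force passes 120 N, or if a joint passes its speed limit or range.

## Working session

There is one attempt and no reset: what is moved stays moved. The work goes in short steps, Python scripts to look and compute and a tool call to move; the robot and the scene stay as the last step left them, time stands still between calls to the robot, and variables do not carry over. Pictures are saved under pics/ and viewed, and the job is handed in when it is done.

Besides the shell and the picture viewer there is one more tool, called in YAML: its name, and indented under it one key for each argument. step_arm: Moves the arm, as the interface text tells. Its arguments: {"type":"object","properties":{"rows":{"type":"array","items":{"type":"object","properties":{"slide":{"type":"array","items":{"type":"number"}},"rotation":{"type":"array","items":{"type":"number"}},"grip":{"type":"number"}}}}},"required":["rows"]}

```bash
mkdir -p pics
cat > h.py <<'E'
import numpy as np,cv2,pickle
from station import ctrl
def grab(tag):
    out={}
    for n in ("scene","top"):
        c=ctrl.read_camera(n); out[n]=c; cv2.imwrite(f"pics/{tag}_{n}.png",c["pixels"])
    pickle.dump(out,open(f"{tag}.pkl","wb")); return out
def load(tag): return pickle.load(open(f"{tag}.pkl","rb"))
def pts(c):
    z=c["z_map"];v,u=np.mgrid[0:z.shape[0],0:z.shape[1]]
    P=np.stack([(u-c["cx"])/c["fx"]*z,(v-c["cy"])/c["fy"]*z,z],-1)
    T=np.linalg.inv(c["world_to_cam"]); W=P@T[:3,:3].T+T[:3,3]; W[z==0]=np.nan; return W
def ray(c,u,v,h):
    T=np.linalg.inv(c["world_to_cam"]); d=T[:3,:3]@np.array([(u-c["cx"])/c["fx"],(v-c["cy"])/c["fy"],1]); o=T[:3,3]
    return o+d*(h-o[2])/d[2]
def proj(c,p):
    q=c["world_to_cam"]@np.append(p,1); return c["fx"]*q[0]/q[2]+c["cx"],c["fy"]*q[1]/q[2]+c["cy"]
E
python3 - <<'E'
from h import *
o=grab("a"); print(ctrl.state())
for n in o: 
    c=o[n]; print(n,c["fx"],c["cx"],c["cy"],np.linalg.inv(c["world_to_cam"]).round(3).tolist())
E
```

```text
{'t': 0.1, 'joints': array([-1.06579235,  0.50177533, -0.42680579,  1.55136033,  0.22083164,
        1.13829353, -0.21030911]), 'joint_velocities': array([-9.26495173e-04, -2.14505460e-05, -2.33589483e-03, -1.86429472e-03,
       -3.68441315e-04, -1.63983940e-03, -2.39308337e-04]), 'effort': array([-1.14674214e-02, -5.67866313e+01, -5.83902195e+00, -2.79917675e+01,
       -6.91486965e-02,  2.39263242e-02,  1.04579462e-05]), 'ee_pos': array([0.15553948, 0.63045752, 0.22576242]), 'tool_rot': array([-3.78785536e-01, -3.11841936e+00,  2.76159629e-03]), 'force': array([0.34219815, 0.40029234, 0.08802309]), 'ft_torque': array([-0.0062777 ,  0.02585992, -0.01916708]), 'finger_gap': 0.9983141465858649}
scene 438.44908933063573 322.49263927900887 198.5031368271977 [[0.032, 0.831, -0.556, 1.314], [0.999, -0.029, 0.014, 0.062], [-0.004, -0.556, -0.831, 1.21], [0.0, 0.0, 0.0, 1.0]]
top 513.942148398296 326.75125425532383 197.3683909379888 [[0.095, -0.975, 0.203, 0.314], [-0.995, -0.095, 0.014, 0.071], [0.005, -0.203, -0.979, 1.287], [0.0, 0.0, 0.0, 1.0]]
```

View pics/a_scene.png

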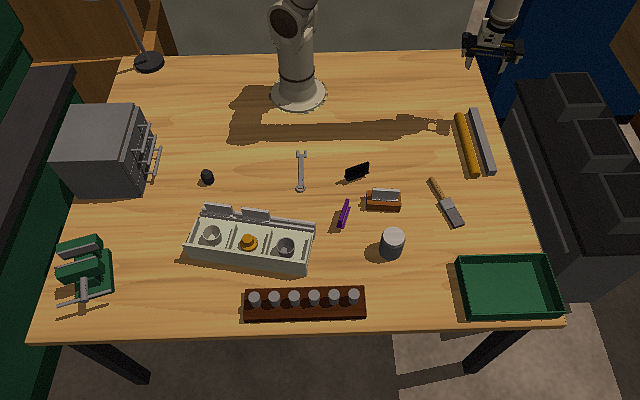

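View pics/a_top.png

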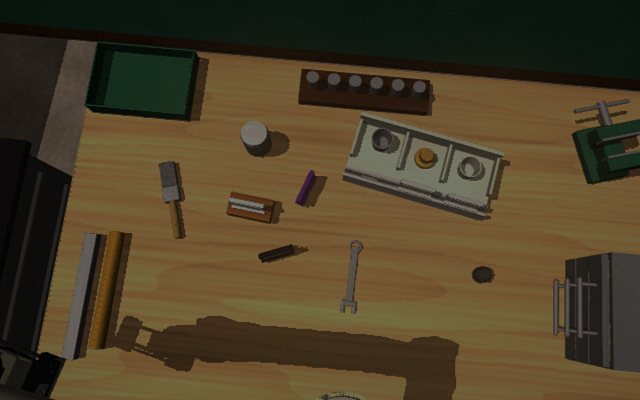

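Candidates for the spare holder are:
- The grey one in the wooden stand: scene (385,196), top (250,206).
- The black one: scene (357,172).
- The purple one: scene (344,213).
- The two fixed grey ones on the rack: scene (216,211) and (255,215).

By the description I choose the grey one in the stand. I'll check it in close crops.

Run:
```python
from h import *
o=load("a")
s=o["scene"]["pixels"]; t=o["top"]["pixels"]
A=cv2.resize(s[175:285,175:415],(800,367),interpolation=cv2.INTER_CUBIC)
B=cv2.resize(t[105:225,220:510],(800,331),interpolation=cv2.INTER_CUBIC)
cv2.imwrite("pics/c1.png",A);cv2.imwrite("pics/c2.png",np.clip(B*1.5,0,255).astype(np.uint8))
cv2.imwrite("pics/c3.png",cv2.resize(np.hstack([s[180:216,360:410],np.clip(t[186:222,224:280]*1.5,0,255).astype(np.uint8)]),None,fx=7,fy=7,interpolation=cv2.INTER_CUBIC))
for n in o:
    W=pts(o[n]); print(n,np.isfinite(W[...,0]).mean())
    for (u,v) in ([(300,205),(385,193),(440,150),(255,214),(392,240)] if n=="scene" else [(250,206),(255,138),(330,230)]): print(u,v,W[v,u].round(3))
```

```text
scene 0.99589453125
300 205 [0.53  0.008 0.003]
385 193 [0.539 0.278 0.072]
440 150 [ 0.311  0.51  -0.001]
255 214 [ 0.611 -0.124  0.085]
392 240 [0.72  0.276 0.097]
top 0.99596875
250 206 [0.526 0.271 0.073]
255 138 [0.691 0.277 0.092]
330 230 [ 0.498  0.074 -0.002]
```

View pics/c1.png

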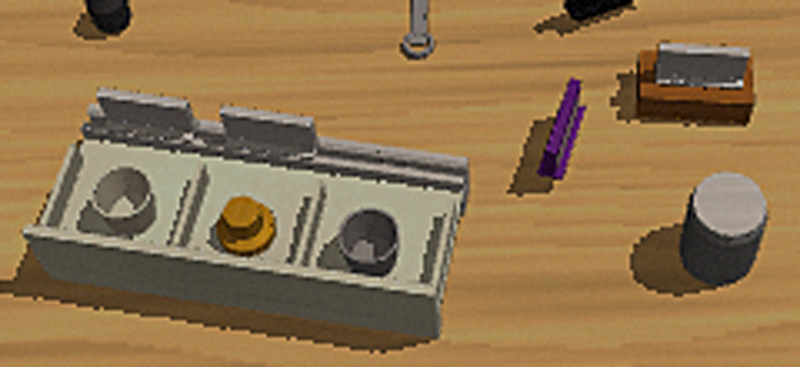

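View pics/c2.png

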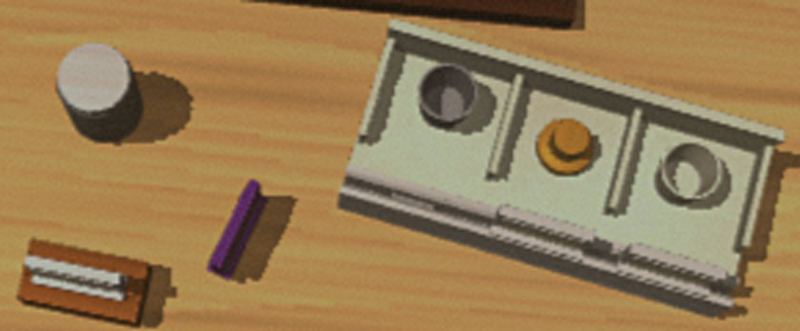

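View pics/c3.png

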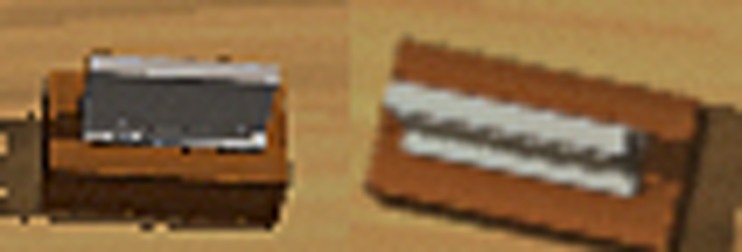

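Run:
```python
from h import *
o=load("a")
def rect(P):
    r=cv2.minAreaRect((P[:,:2]*1000).astype(np.float32)); b=cv2.boxPoints(r); 
    e1=b[1]-b[0]; e2=b[2]-b[1]; e=e1 if np.hypot(*e1)>np.hypot(*e2) else e2
    a=np.degrees(np.arctan2(e[1],e[0]))%180
    return np.round(r[0],1),np.round(sorted(r[1]),1),"long axis deg",round(a,2)
for n in o:
    c=o[n];W=pts(c); z=W[...,2]
    near=(np.hypot(W[...,0]-.53,W[...,1]-.27)<.08)
    for lo,hi in ((.03,.039),(.038,.046),(.079,.088)):
        m=near&(z>lo)&(z<hi)
        P=W[m]; print(n,"stand",lo,len(P),rect(P),"medz",np.median(P[:,2]).round(4)) if len(P)>4 else print(n,lo,len(P))
    rk=(W[...,0]>.5)&(W[...,0]<.9)&(W[...,1]>-.3)&(W[...,1]<.2)
    for lo,hi in ((.055,.064),(.101,.112),(.09,.1),(.04,.2)):
        m=rk&(z>lo)&(z<hi); P=W[m]
        v,u=np.nonzero(m)
        if len(P)>4: print(n,"rack",lo,len(P),rect(P),"medz",np.median(P[:,2]).round(4),u.min(),u.max(),v.min(),v.max())
# vertical faces appearance
c=o["scene"];print(c["pixels"][185:206,385].tolist()); print(c["pixels"][208:224,255].tolist());W=pts(c);print(W[185:206,385].round(3).tolist())
c=o["top"];print(c["pixels"][192:218,250].tolist());W=pts(c);print(W[196:216,250].round(3).tolist())
```

```text
scene stand 0.03 237 (array([534.8, 277.4]), array([ 61.1, 108.2]), 'long axis deg', np.float32(82.55)) medz 0.036
scene stand 0.038 137 (array([537.1, 276.6]), array([ 53.6, 106.9]), 'long axis deg', np.float32(81.59)) medz 0.0405
scene stand 0.079 87 (array([534.8, 280.9]), array([14.9, 82. ]), 'long axis deg', np.float32(84.17)) medz 0.0833
scene rack 0.055 956 (array([723.3, -67. ]), array([328.3, 465.5]), 'long axis deg', np.float32(89.75)) medz 0.0598 194 357 201 305
scene rack 0.101 215 (array([ 675. , -140.1]), array([151.3, 306.6]), 'long axis deg', np.float32(78.42)) medz 0.1066 202 294 201 261
scene rack 0.09 641 (array([ 680.8, -125.1]), array([149.9, 334.7]), 'long axis deg', np.float32(78.62)) medz 0.0954 191 305 205 264
scene rack 0.04 7050 (array([722.8, -65.6]), array([334.7, 468.7]), 'long axis deg', np.float32(90.67)) medz 0.061 191 359 198 306
top stand 0.03 601 (array([532.3, 278.2]), array([ 56.6, 109.9]), 'long axis deg', np.float32(83.7)) medz 0.0352
top stand 0.038 178 (array([531.8, 277.7]), array([ 54.4, 108.5]), 'long axis deg', np.float32(82.0)) medz 0.03
[... 1805 characters left out ...]
 86], [110, 115, 117], [111, 120, 119], [106, 116, 117], [83, 88, 94], [63, 72, 77], [37, 46, 54], [70, 79, 83], [114, 124, 123], [108, 114, 112], [39, 53, 70], [16, 44, 84], [23, 50, 90], [25, 52, 91], [26, 54, 94], [26, 56, 101], [25, 53, 95]]
[[0.558, 0.28, 0.034], [0.556, 0.28, 0.034], [0.553, 0.279, 0.038], [0.551, 0.279, 0.032], [0.548, 0.279, 0.036], [0.546, 0.279, 0.034], [0.534, 0.27, 0.083], [0.532, 0.27, 0.081], [0.528, 0.268, 0.092], [0.527, 0.269, 0.082], [0.526, 0.271, 0.073], [0.526, 0.272, 0.063], [0.526, 0.274, 0.046], [0.525, 0.275, 0.038], [0.522, 0.274, 0.042], [0.52, 0.275, 0.037], [0.518, 0.274, 0.038], [0.516, 0.275, 0.034], [0.513, 0.274, 0.036], [0.51, 0.274, 0.037]]
```

Run:
```python
from h import *
o=load("a")
def line(P):
    vx,vy,x,y=cv2.fitLine((P[:,:2]*1000).astype(np.float32),cv2.DIST_HUBER,0,.01,.01).ravel()
    if vy<0: vx,vy=-vx,-vy
    d=np.array([vx,vy]); s=(P[:,:2]*1000-[x,y])@d
    return np.array([x,y]),d,s.min(),s.max()
for n in o:
    c=o[n];W=pts(c); z=W[...,2]
    yaw=np.radians(-11.5); ex=np.array([np.cos(yaw),np.sin(yaw)]); ey=np.array([-ex[1],ex[0]])
    # back board: z .09-.1 ; holders z>.1
    XY=W[...,:2]*1000
    X=XY@ex; Y=XY@ey
    rk=(W[...,0]>.55)&(W[...,0]<.9)&(W[...,1]>-.3)&(W[...,1]<.12)
    mb=rk&(z>.088)&(z<.102)
    for tag,m in (("holders",rk&(z>.1025)),("board",mb)):
        h,e=np.histogram(X[m],bins=np.arange(500,1000,10)); k=h>5; print(n,tag,[(int(a),int(b)) for a,b in zip(e[:-1][k],h[k])])
    m=rk&(z>.1025); x0=np.median(X[m]); m&=abs(X-x0)<14
    p,d,a,b=line(W[m]); print(" plates line",p.round(1),"ang",np.degrees(np.arctan2(d[1],d[0])).round(2))
    s=np.sort((W[m][:,:2]*1000-p)@d); g=np.argmax(np.diff(s)); A,B=s[:g+1],s[g+1:]
    print(" seg",A[[0,-1]].round(1),B[[0,-1]].round(1),len(A),len(B), "z",np.median(z[m]))
    ca,cb=(A[0]+A[-1])/2,(B[0]+B[-1])/2
    print(" centers",(p+ca*d).round(1),(p+cb*d).round(1),"bay",(p+(cb+ (cb-ca))*d).round(1),(p+((ca+cb)/2+172.5)*d).round(1))
    # rack walls tops
    m=rk&(abs(X-x0)<25)&(z>.057)&(z<.0635); Yb=Y-(p+cb*d)@ey
    m2=m&(Yb>50)&(Yb<180)
    h,e=np.histogram(X[m2]-x0,bins=np.arange(-25,26,2)); print(" lip hist",list(zip(e[:-1].astype(int),h)))
    print(" rack y ends rel. to",np.percentile(Y[m],[0,1,99,100]).round(1),"cb Y",round(float((p+cb*d)@ey),1), "x0",round(float(x0),1))
    near=(np.hypot(W[...,0]-.53,W[...,1]-.27)<.08)&(z>.0785)&(z<.09)
    p,d,a,b=line(W[near]); print(" SPARE",p.round(1),np.degrees(np.arctan2(d[1],d[0])).round(2),(p+d*(a+b)/2).round(1),round(b-a,1))
```

```text
scene holders [(610, 60), (620, 139)]
scene board [(620, 137), (680, 18), (690, 30), (700, 28), (710, 21), (720, 16), (730, 27), (750, 186), (760, 319)]
 plates line [ 598.7 -179.1] ang 78.81
 seg [-99.8 -15.7] [15.4 99.6] 98 101 z 0.10689239215132806
 centers [ 587.5 -235.7] [ 609.9 -122.7] bay [632.3  -9.6] [632.2 -10. ]
 lip hist [(np.int64(-25), np.int64(0)), (np.int64(-23), np.int64(0)), (np.int64(-21), np.int64(0)), (np.int64(-19), np.int64(1)), (np.int64(-17), np.int64(10)), (np.int64(-15), np.int64(16)), (np.int64(-13), np.int64(22)), (np.int64(-11), np.int64(24)), (np.int64(-9), np.int64(18)), (np.int64(-7), np.int64(14)), (np.int64(-5), np.int64(9)), (np.int64(-3), np.int64(0)), (np.int64(-1), np.int64(0)), (np.int64(1), np.int64(1)), (np.int64(3), np.int64(7)), (np.int64(5), np.int64(17)), (np.int64(7), np.int64(18)), (np.int64(9), np.int64(27)), (np.int64(11), np.int64(28)), (np.int64(13), np.int64(2)), (np.int64(15), np.int64(0)), (np.int64(17), np.int64(0)), (np.int64(19), np.int64(0)), (np.int64(21), np.int64(0)), (np.int64(23), np.int64(0))]
 rack y ends rel. to [-180
[... 585 characters left out ...]
p.int64(-15), np.int64(22)), (np.int64(-13), np.int64(28)), (np.int64(-11), np.int64(34)), (np.int64(-9), np.int64(31)), (np.int64(-7), np.int64(18)), (np.int64(-5), np.int64(9)), (np.int64(-3), np.int64(0)), (np.int64(-1), np.int64(0)), (np.int64(1), np.int64(0)), (np.int64(3), np.int64(6)), (np.int64(5), np.int64(29)), (np.int64(7), np.int64(41)), (np.int64(9), np.int64(34)), (np.int64(11), np.int64(35)), (np.int64(13), np.int64(24)), (np.int64(15), np.int64(1)), (np.int64(17), np.int64(0)), (np.int64(19), np.int64(0)), (np.int64(21), np.int64(0)), (np.int64(23), np.int64(0))]
 rack y ends rel. to [-179.5 -176.8  177.3  180.8] cb Y 0.9 x0 619.2
 SPARE [532.  280.9] 84.58 [532.  280.6] 84.0
```

Both views agree on the poses. The spare's plate is at about (0.534, 0.281), top at 0.083, yaw about -5.1°. The bay is at about (0.631, -0.010), yaw about -11.3°, with spacing 115 mm and rack ends ±180 mm as given. The plain back faces of the spare and the fixed holders have the same shade, so the spare's label is on its -x face. I'm moving above it now.

step_arm:
  rows:
    - {"slide": [3.15, -2.91, -0.3], "rotation": [0, 0, -0.118], "grip": 9.0}
    - {"slide": [3.15, -2.91, -0.3], "rotation": [0, 0, -0.118], "grip": 9.0}
    - {"slide": [3.15, -2.91, -0.3], "rotation": [0, 0, -0.118], "grip": 9.0}
    - {"slide": [3.15, -2.91, -0.3], "rotation": [0, 0, -0.118], "grip": 9.0}
    - {"slide": [3.15, -2.91, -0.3], "rotation": [0, 0, -0.118], "grip": 9.0}
    - {"slide": [3.15, -2.91, -0.3], "rotation": [0, 0, -0.118], "grip": 9.0}
    - {"slide": [3.15, -2.91, -0.3], "rotation": [0, 0, -0.118], "grip": 9.0}
    - {"slide": [3.15, -2.91, -0.3], "rotation": [0, 0, -0.118], "grip": 9.0}
    - {"slide": [3.15, -2.91, -0.3], "rotation": [0, 0, -0.118], "grip": 9.0}
    - {"slide": [3.15, -2.91, -0.3], "rotation": [0, 0, -0.118], "grip": 9.0}
    - {"slide": [3.15, -2.91, -0.3], "rotation": [0, 0, -0.118], "grip": 6.0}
    - {"slide": [3.15, -2.91, -0.3], "rotation": [0, 0, -0.118], "grip": 6.0}
    - {"slide": [0, 0, 0], "rotation": [0, 0, 0], "grip": 6.0}
    - {"slide": [0, 0, 0], "rotation": [0, 0, 0], "grip": 6.0}

```text
t: 1.85
ee_pos: [0.5328, 0.2823, 0.1902]
tool_rot: [-2.314, -2.123, 0.001]
force: [-1.0, 1.3, 0.3]
finger_gap: 0.655
```

```bash
cat >> h.py <<'E'
from scipy.spatial.transform import Rotation as R
def st():
    s=ctrl.state(); M=R.from_rotvec(s["tool_rot"]).as_matrix()
    print("t",round(s["t"],2),"tcp",s["ee_pos"].round(4),"jaw ang",np.degrees(np.arctan2(M[1,1],M[0,1])).round(2),"toolz",M[:,2].round(4),"F",s["force"].round(2),"T",s["ft_torque"].round(2),"gap",round(s["finger_gap"]*91.8,1),"j",s["joints"].round(2)); return s
E
python3 - <<'E'
from h import *
st(); grab("b")
E
```

```text
t 1.85 tcp [0.5328 0.2823 0.1902] jaw ang -4.93 toolz [-1.4e-03  1.0e-04 -1.0e+00] F [-1.    1.32  0.32] T [-0.03  0.05 -0.03] gap 60.1 j [-0.53  0.42  0.    1.72 -0.    1.   -0.62]
```

View pics/b_scene.png

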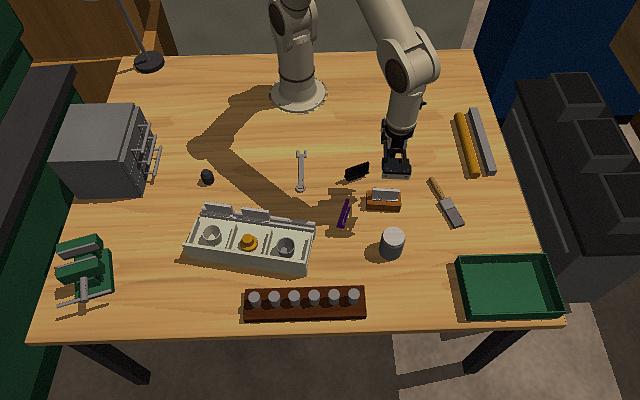

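The picture shows the gripper over the stand at (395,165), with the holder below it at (385,196) and the jaw axis across the plate. Next I descend to TCP z of about 0.047, 6 mm above the flange, and close.

step_arm:
  rows:
    - {"slide": [0.1, -0.1, -3.0], "rotation": [0, 0, 0], "grip": 6.0}
    - {"slide": [0, 0, -4.0], "rotation": [0, 0, 0], "grip": 6.0}
    - {"slide": [0, 0, -4.0], "rotation": [0, 0, 0], "grip": 6.0}
    - {"slide": [0, 0, -2.0], "rotation": [0, 0, 0], "grip": 6.0}
    - {"slide": [0, 0, -0.9], "rotation": [0, 0, 0], "grip": 6.0}
    - {"slide": [0, 0, -0.4], "rotation": [0, 0, 0], "grip": 6.0}
    - {"slide": [0, 0, 0], "rotation": [0, 0, 0], "grip": 6.0}

```text
t: 2.82
ee_pos: [0.5353, 0.2814, 0.0487]
tool_rot: [2.315, 2.123, 0.003]
force: [-0.0, -0.7, 0.6]
finger_gap: 0.652
```

Run:
```python
from h import *
st(); o=grab("c")
s=o["scene"]["pixels"]; t=o["top"]["pixels"]
cv2.imwrite("pics/c_crop.png",cv2.resize(np.hstack([s[150:230,340:440],np.clip(t[160:240,200:300]*1.5,0,255).astype(np.uint8)]),None,fx=4,fy=4,interpolation=cv2.INTER_CUBIC))
```

```text
t 2.83 tcp [0.5353 0.2814 0.0487] jaw ang -4.97 toolz [ 1.4e-03  9.0e-04 -1.0e+00] F [-0.03 -0.74  0.62] T [-0.07  0.09 -0.05] gap 59.9 j [-0.53  0.61 -0.    1.8   0.    0.73 -0.62]
```

View pics/c_crop.png

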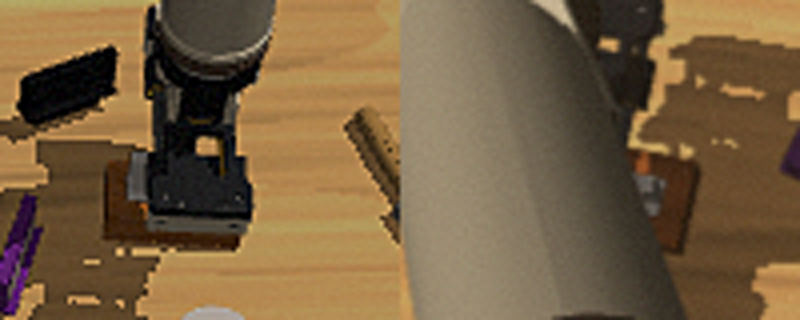

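The crop shows the hand astride the plate, with nothing touching. Closing.

step_arm:
  rows:
    - {"slide": [0, 0, 0], "rotation": [0, 0, 0], "grip": 2.5}
    - {"slide": [0, 0, 0], "rotation": [0, 0, 0], "grip": 1.5}
    - {"slide": [0, 0, 0], "rotation": [0, 0, 0], "grip": 0.0}
    - {"slide": [0, 0, 0], "rotation": [0, 0, 0], "grip": 0.0}
    - {"slide": [0, 0, 0], "rotation": [0, 0, 0], "grip": 0.0}
    - {"slide": [0, 0, 0], "rotation": [0, 0, 0], "grip": 0.0}
    - {"slide": [0, 0, 0], "rotation": [0, 0, 0], "grip": 0.0}

```text
t: 3.8
ee_pos: [0.5344, 0.2809, 0.0477]
tool_rot: [-2.316, -2.123, 0.0]
force: [-1.0, -0.3, 0.9]
finger_gap: 0.105
```

Run:
```python
from h import *
st()
```

```text
t 3.8 tcp [0.5344 0.2809 0.0477] jaw ang -4.98 toolz [-3.e-04 -1.e-04 -1.e+00] F [-0.97 -0.35  0.94] T [-0.11  0.17 -0.02] gap 9.6 j [-0.53  0.61 -0.    1.8   0.    0.73 -0.62]
```

The jaws stopped at 9.6 mm, so they are on the plate. I lift straight up, then travel above the bay.

step_arm:
  rows:
    - {"slide": [0, 0, 0.7], "rotation": [0, 0, 0], "grip": 0.0}
    - {"slide": [0, 0, 1.5], "rotation": [0, 0, 0], "grip": 0.0}
    - {"slide": [0, 0, 2.5], "rotation": [0, 0, 0], "grip": 0.0}
    - {"slide": [0, 0, 3.0], "rotation": [0, 0, 0], "grip": 0.0}
    - {"slide": [0, 0, 3.0], "rotation": [0, 0, 0], "grip": 0.0}
    - {"slide": [0.8, -2.4, 1.5], "rotation": [0, 0, -0.01], "grip": 0.0}
    - {"slide": [0.8, -2.4, 0], "rotation": [0, 0, -0.01], "grip": 0.0}
    - {"slide": [0.8, -2.4, 0], "rotation": [0, 0, -0.01], "grip": 0.0}
    - {"slide": [0.8, -2.4, 0], "rotation": [0, 0, -0.01], "grip": 0.0}
    - {"slide": [0.8, -2.4, 0], "rotation": [0, 0, -0.01], "grip": 0.0}
    - {"slide": [0.8, -2.4, 0], "rotation": [0, 0, -0.01], "grip": 0.0}
    - {"slide": [0.8, -2.4, 0], "rotation": [0, 0, -0.01], "grip": 0.0}
    - {"slide": [0.8, -2.4, 0], "rotation": [0, 0, -0.01], "grip": 0.0}
    - {"slide": [0.8, -2.4, 0], "rotation": [0, 0, -0.01], "grip": 0.0}
    - {"slide": [0.8, -2.4, 0], "rotation": [0, 0, -0.01], "grip": 0.0}
    - {"slide": [0.8, -2.4, 0], "rotation": [0, 0, -0.01], "grip": 0.0}
    - {"slide": [0.8, -2.4, 0], "rotation": [0, 0, 0], "grip": 0.0}
    - {"slide": [0, 0, 0], "rotation": [0, 0, 0], "grip": 0.0}
    - {"slide": [0, 0, 0], "rotation": [0, 0, 0], "grip": 0.0}

```text
t: 6.18
ee_pos: [0.6304, -0.0064, 0.1695]
tool_rot: [-2.428, -1.992, -0.0]
force: [0.3, 0.7, -1.0]
finger_gap: 0.108
```

Run:
```python
from h import *
st(); o=grab("d")
s=o["scene"]["pixels"]; t=o["top"]["pixels"]
cv2.imwrite("pics/d_crop.png",cv2.resize(np.hstack([s[150:250,230:370],np.clip(t[120:220,320:460]*1.5,0,255).astype(np.uint8)]),None,fx=2.8,fy=2.8,interpolation=cv2.INTER_CUBIC))
```

```text
t 6.17 tcp [ 0.6304 -0.0064  0.1695] jaw ang -11.27 toolz [-5.e-04  1.e-03 -1.e+00] F [ 0.3   0.74 -0.97] T [-0.01  0.06  0.02] gap 10.0 j [-0.11  0.49  0.1   1.67 -0.06  0.99 -0.18]
```

View pics/d_crop.png

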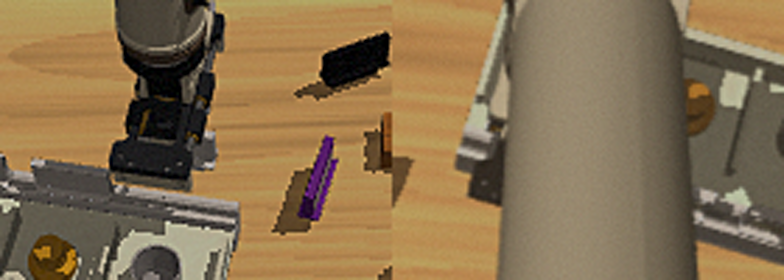

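View pics/d_top.png

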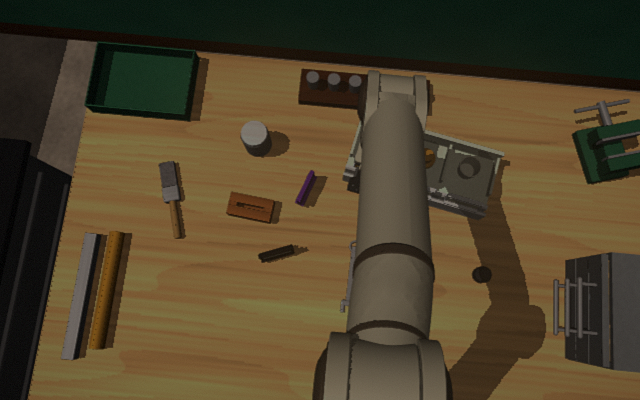

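Run:
```python
from h import *
o=load("d"); c=o["scene"]; W=pts(c); s=ctrl.state()["ee_pos"]*1000
yaw=np.radians(-11.3); ex=np.array([np.cos(yaw),np.sin(yaw)]); ey=np.array([-ex[1],ex[0]])
D=W[...,:2]*1000-s[:2]; X=D@ex;Y=D@ey;Z=W[...,2]*1000-s[2]
m=(abs(X)<30)&(Y>8)&(Y<60)&(Z>-45)&(Z<45)
v,u=np.nonzero(m); print(m.sum(),u.min(),u.max(),v.min(),v.max())
for zz in range(-40,45,5):
    k=m&(Z>=zz)&(Z<zz+5)
    if k.sum(): print(zz,k.sum(),"X",np.percentile(X[k],[0,50,100]).round(1),"Y",np.percentile(Y[k],[0,50,100]).round(1))
for vv in range(v.min(),v.max()+1): print(vv,[(int(a),c["pixels"][vv,a].tolist()) for a in range(u.max()-3,u.max()+1)])
```

```text
102 298 307 196 210
-35 2 X [0.9 1.8 2.8] Y [14.5 15.7 16.9]
-30 3 X [2.8 3.4 4.3] Y [20.4 23.8 26.5]
-15 3 X [11.4 11.6 11.9] Y [17.2 34.6 37.4]
-10 20 X [-10.4   8.2  13.9] Y [18.5 30.6 40.9]
-5 13 X [-4.3  6.9 12.7] Y [20.1 30.3 40.5]
0 9 X [2.4 5.6 6.8] Y [19.5 30.6 39.9]
5 8 X [3.4 5.7 7. ] Y [19.9 30.9 39.7]
10 7 X [3.6 5.3 6.8] Y [22.6 31.3 40. ]
15 11 X [3.9 5.4 8.1] Y [20.6 31.5 40. ]
20 2 X [4.7 5.1 5.5] Y [20.6 21.9 23.2]
25 8 X [3.4 5.3 7.9] Y [29.2 33.5 40.3]
30 7 X [0.1 5.1 8.6] Y [29.6 37.5 41.3]
35 7 X [-2.8  1.9  5. ] Y [30.9 34.6 40.3]
40 2 X [1.3 1.7 2.2] Y [32.  34.7 37.4]
196 [(304, [95, 140, 179]), (305, [83, 128, 168]), (306, [48, 88, 125]), (307, [73, 131, 179])]
197 [(304, [164, 167, 173]), (305, [161, 163, 170]), (306, [155, 155, 157]), (307, [77, 144, 184])]
198 [(304, [159, 170, 181]), (305, [157, 168, 176]), (306, [128, 124, 129]), (307, [75, 138, 188])]
199 [(304, [113, 121, 131]), (305, [124, 130, 138]), (306, [96, 94, 96]), (307, [75, 137, 189])]
200 [(304, [56, 57, 63]), (305, [53, 55, 60]), (306, [83, 82, 83]), (307, [75, 136, 184])]
201 [(304, [62, 
[... 217 characters left out ...]
, [74, 77, 78]), (307, [140, 143, 154])]
204 [(304, [65, 69, 73]), (305, [63, 65, 70]), (306, [72, 74, 77]), (307, [113, 128, 145])]
205 [(304, [65, 70, 76]), (305, [65, 69, 72]), (306, [68, 69, 71]), (307, [61, 78, 92])]
206 [(304, [61, 65, 70]), (305, [60, 63, 64]), (306, [66, 65, 67]), (307, [71, 111, 150])]
207 [(304, [55, 57, 61]), (305, [53, 57, 59]), (306, [126, 120, 119]), (307, [60, 113, 155])]
208 [(304, [169, 181, 192]), (305, [164, 173, 185]), (306, [154, 166, 178]), (307, [80, 143, 186])]
209 [(304, [182, 183, 184]), (305, [186, 182, 182]), (306, [129, 144, 156]), (307, [77, 137, 185])]
210 [(304, [60, 92, 114]), (305, [51, 60, 66]), (306, [79, 118, 147]), (307, [79, 139, 181])]
```

The stand is empty. In the scene crop the held holder shows to the right of the hand, at scene (303,203). Its end measures 41 mm from the TCP (expected 42), the plate face is at +5 mm and the flange at -11 mm, so the grasp is centred and level. I correct xy and descend to just above the channel.

step_arm:
  rows:
    - {"slide": [0.1, -0.35, 0], "rotation": [0, 0, 0], "grip": 0.0}
    - {"slide": [0, 0, -2.5], "rotation": [0, 0, 0], "grip": 0.0}
    - {"slide": [0, 0, -2.5], "rotation": [0, 0, 0], "grip": 0.0}
    - {"slide": [0, 0, -1.5], "rotation": [0, 0, 0], "grip": 0.0}
    - {"slide": [0, 0, -0.6], "rotation": [0, 0, 0], "grip": 0.0}
    - {"slide": [0, 0, 0], "rotation": [0, 0, 0], "grip": 0.0}
    - {"slide": [0, 0, 0], "rotation": [0, 0, 0], "grip": 0.0}
    - {"slide": [0, 0, 0], "rotation": [0, 0, 0], "grip": 0.0}

```text
t: 7.28
ee_pos: [0.6323, -0.0106, 0.0996]
tool_rot: [2.428, 1.992, 0.002]
force: [0.3, -0.2, -1.6]
finger_gap: 0.109
```

```bash
cat > m.py <<'E'
from h import *
import sys
o=grab(sys.argv[1]); s=st()["ee_pos"]*1000
c=o["scene"];W=pts(c)
yaw=np.radians(-11.3); ex=np.array([np.cos(yaw),np.sin(yaw)]); ey=np.array([-ex[1],ex[0]])
D=W[...,:2]*1000-s[:2]; X=D@ex;Y=D@ey;Z=W[...,2]*1000
# plate tops / back faces of fixed and held
for tag,lo,hi,zl,zh in (("fixedA",-275,-190,70,104),("fixedB",-157,-75,70,104),("held",20,45,s[2]-5,s[2]+28)):
    k=(abs(X)<25)&(Y>lo)&(Y<hi)&(Z>zl)&(Z<zh); print(tag,k.sum(),"X face",np.median(X[k]).round(2),"Y",np.percentile(Y[k],[0,2,98,100]).round(1),"Zmax",Z[(abs(X)<15)&(Y>lo)&(Y<hi)&(Z<160)].max().round(1))
for tag,lo,hi in (("fixedA",-275,-190),("fixedB",-157,-75),("held",20,45)):
    k=(X>0)&(X<25)&(Y>lo)&(Y<hi)&(Z>55)&(Z<104); 
    k2=(X>6.5)&(X<14)&(Y>lo)&(Y<hi)&(Z>50)&(Z<110); print(tag,"ledge Z",np.median(Z[k2]).round(1),k2.sum())
S=c["pixels"]; cv2.imwrite(f"pics/{sys.argv[1]}_crop.png",cv2.resize(S[165:265,190:330],None,fx=5,fy=5,interpolation=cv2.INTER_CUBIC))
E
python3 m.py e
```

```text
t 7.38 tcp [ 0.632  -0.0106  0.0993] jaw ang -11.29 toolz [ 1.e-03  1.e-04 -1.e+00] F [ 0.12 -0.25 -0.1 ] T [-0.06  0.02 -0.  ] gap 10.0 j [-0.1   0.58  0.1   1.71 -0.07  0.86 -0.17]
fixedA 161 X face 3.7 Y [-272.7 -269.6 -191.4 -190.1] Zmax 113.6
fixedB 156 X face 3.77 Y [-155.8 -154.5  -76.2  -75.7] Zmax 113.1
held 51 X face 5.15 Y [20.9 21.2 41.9 42.2] Zmax 139.4
fixedA ledge Z 61.2 108
fixedB ledge Z 61.8 96
held ledge Z 63.1 46
```

View pics/e_crop.png

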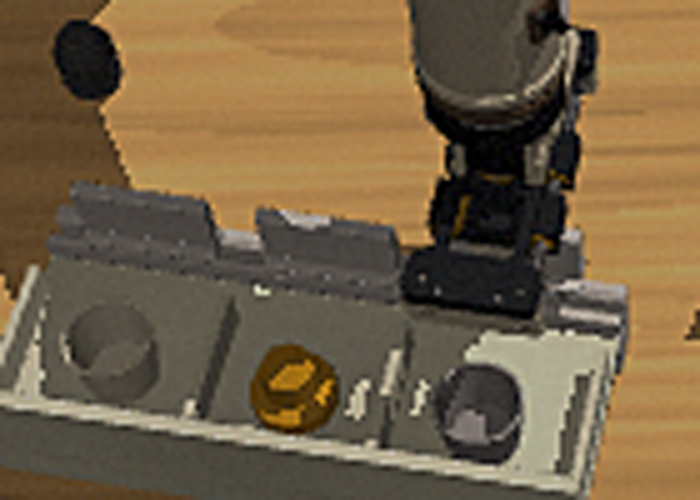

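Run:
```python
from h import *
s=np.array([632,-10.6,99.3])
yaw=np.radians(-11.3); ex=np.array([np.cos(yaw),np.sin(yaw)]); ey=np.array([-ex[1],ex[0]])
for n in ("a","e"):
    c=load(n)["scene"];W=pts(c)
    D=W[...,:2]*1000-s[:2]; X=D@ex;Y=D@ey;Z=W[...,2]*1000
    for lo,hi in ((-290,-175),(-172,-60),(20,60)):
        k=(abs(X)<10)&(Y>lo)&(Y<hi)&(Z>70)&(Z<125); 
        if k.sum()>5: y=np.sort(Y[k]); print(n,lo,y[:4].round(1),y[-4:].round(1),(y[2]+y[-3])/2)
```

```text
a -290 [-271.5 -271.4 -271.  -270.8] [-187.4 -187.3 -187.3 -187. ] -229.12761770848107
a -172 [-157.6 -156.3 -156.  -155.9] [-73.  -72.7 -72.2 -71.9] -114.3513281219667
e -290 [-272.7 -272.6 -270.3 -270.2] [-187.7 -187.3 -187.  -186.2] -228.7699324337532
e -172 [-156.5 -155.8 -155.8 -155.4] [-73.2 -73.1 -73.  -72.3] -114.4340997399589
e 20 [20.9 21.2 21.2 21.8] [41.4 41.5 41.9 42.2] 31.368442894360165
```

Against the fixed holders in the same view, the held plate sits +1.4 mm off across the channel and about -0.6 mm off along it. Yaw agrees. I correct this and enter the channel to just above the spring.

step_arm:
  rows:
    - {"slide": [-0.12, 0.08, 0], "rotation": [0, 0, 0], "grip": 0.0}
    - {"slide": [0, 0, -0.4], "rotation": [0, 0, 0], "grip": 0.0}
    - {"slide": [0, 0, -0.4], "rotation": [0, 0, 0], "grip": 0.0}
    - {"slide": [0, 0, -0.4], "rotation": [0, 0, 0], "grip": 0.0}
    - {"slide": [0, 0, -0.4], "rotation": [0, 0, 0], "grip": 0.0}
    - {"slide": [0, 0, -0.3], "rotation": [0, 0, 0], "grip": 0.0}
    - {"slide": [0, 0, 0], "rotation": [0, 0, 0], "grip": 0.0}
    - {"slide": [0, 0, 0], "rotation": [0, 0, 0], "grip": 0.0}

```text
t: 8.38
ee_pos: [0.6305, -0.0098, 0.0798]
tool_rot: [2.429, 1.992, 0.0]
force: [-0.9, -0.3, -1.1]
finger_gap: 0.107
```

```bash
python3 m.py f
```

```text
t 8.47 tcp [ 0.6306 -0.0098  0.0799] jaw ang -11.29 toolz [ 4.e-04  1.e-04 -1.e+00] F [-1.   -1.24  0.39] T [-0.1   0.03 -0.03] gap 10.0 j [-0.1   0.6   0.1   1.72 -0.07  0.82 -0.17]
fixedA 152 X face 4.91 Y [-271.5 -270.9 -190.3 -190.1] Zmax 113.2
fixedB 158 X face 5.2 Y [-156.4 -154.8  -76.6  -75.9] Zmax 113.2
held 43 X face 4.93 Y [20.  20.2 41.5 41.7] Zmax 159.6
fixedA ledge Z 65.7 115
fixedB ledge Z 64.4 119
held ledge Z 73.6 36
```

The faces now line up to 0.2 mm, with no side force. Pressing down in small steps.

step_arm:
  rows:
    - {"slide": [0, 0, -0.2], "rotation": [0, 0, 0], "grip": 0.0}
    - {"slide": [0, 0, -0.2], "rotation": [0, 0, 0], "grip": 0.0}
    - {"slide": [0, 0, -0.2], "rotation": [0, 0, 0], "grip": 0.0}
    - {"slide": [0, 0, 0], "rotation": [0, 0, 0], "grip": 0.0}
    - {"slide": [0, 0, 0], "rotation": [0, 0, 0], "grip": 0.0}
    - {"slide": [0, 0, 0], "rotation": [0, 0, 0], "grip": 0.0}

```text
t: 9.22
ee_pos: [0.6308, -0.0098, 0.0744]
tool_rot: [2.429, 1.992, 0.001]
force: [-1.3, -0.5, 6.1]
finger_gap: 0.104
```

```bash
python3 m.py g
```

```text
t 9.32 tcp [ 0.6309 -0.0098  0.0744] jaw ang -11.28 toolz [ 1.e-03  1.e-04 -1.e+00] F [-1.62  0.04  5.64] T [-0.12  0.4   0.04] gap 9.8 j [-0.1   0.61  0.09  1.73 -0.07  0.81 -0.16]
fixedA 148 X face 5.0 Y [-272.8 -270.1 -191.9 -190.5] Zmax 111.7
fixedB 156 X face 4.63 Y [-156.7 -155.3  -76.8  -75.5] Zmax 113.9
held 42 X face 5.17 Y [20.4 21.8 41.7 41.9] Zmax 159.8
fixedA ledge Z 64.5 115
fixedB ledge Z 65.1 104
held ledge Z 64.9 38
```

The force is 5.6 to 6 N at 74.4 mm, which fits the spring. Pressing on until the force rises above 9 N.

step_arm:
  rows:
    - {"slide": [0, 0, -0.15], "rotation": [0, 0, 0], "grip": 0.0}
    - {"slide": [0, 0, -0.15], "rotation": [0, 0, 0], "grip": 0.0}
    - {"slide": [0, 0, 0], "rotation": [0, 0, 0], "grip": 0.0}
    - {"slide": [0, 0, 0], "rotation": [0, 0, 0], "grip": 0.0}

```text
t: 9.82
ee_pos: [0.6309, -0.0098, 0.0717]
tool_rot: [2.429, 1.992, 0.001]
force: [-2.7, -0.1, 8.2]
finger_gap: 0.105
```

```bash
python3 m.py i
```

```text
t 9.93 tcp [ 0.6308 -0.0098  0.0717] jaw ang -11.29 toolz [ 9.e-04  2.e-04 -1.e+00] F [-2.55 -0.26  8.06] T [-0.13  0.7   0.05] gap 10.0 j [-0.1   0.61  0.09  1.73 -0.07  0.81 -0.16]
fixedA 151 X face 4.84 Y [-272.1 -270.6 -192.1 -190. ] Zmax 113.3
fixedB 156 X face 5.02 Y [-156.4 -154.4  -76.7  -76. ] Zmax 112.3
held 38 X face 5.39 Y [20.2 21.7 40.9 41. ] Zmax 160.0
fixedA ledge Z 65.1 103
fixedB ledge Z 64.7 125
held ledge Z 64.1 29
```

step_arm:
  rows:
    - {"slide": [-0.04, 0, -0.1], "rotation": [0, 0, 0], "grip": 0.0}
    - {"slide": [0, 0, 0], "rotation": [0, 0, 0], "grip": 0.0}
    - {"slide": [0, 0, 0], "rotation": [0, 0, 0], "grip": 0.0}
    - {"slide": [0, 0, 0], "rotation": [0, 0, 0], "grip": 0.0}

```text
t: 10.42
ee_pos: [0.6308, -0.0098, 0.0716]
tool_rot: [2.428, 1.992, 0.002]
force: [-3.0, 0.4, 13.2]
finger_gap: 0.109
```

```bash
python3 m.py j
```

```text
t 10.53 tcp [ 0.6309 -0.0098  0.0716] jaw ang -11.29 toolz [ 1.8e-03  2.0e-04 -1.0e+00] F [-3.1  -1.11 13.23] T [-0.14  1.   -0.01] gap 9.6 j [-0.1   0.61  0.09  1.73 -0.07  0.8  -0.16]
fixedA 162 X face 4.89 Y [-271.5 -270.1 -191.8 -190.4] Zmax 112.1
fixedB 161 X face 4.91 Y [-156.5 -155.1  -76.5  -75.2] Zmax 112.4
held 42 X face 5.23 Y [20.3 21.6 41.2 41.3] Zmax 159.7
fixedA ledge Z 64.4 115
fixedB ledge Z 64.6 122
held ledge Z 63.8 33
```

z stopped at 71.6 mm (71.7 expected for home) and the force jumped to 13 N, so the flange is on the lip. I add a small extra press and hold to check it is steady.

step_arm:
  rows:
    - {"slide": [0, 0, -0.05], "rotation": [0, 0, 0], "grip": 0.0}
    - {"slide": [0, 0, 0], "rotation": [0, 0, 0], "grip": 0.0}
    - {"slide": [0, 0, 0], "rotation": [0, 0, 0], "grip": 0.0}
    - {"slide": [0, 0, 0], "rotation": [0, 0, 0], "grip": 0.0}
    - {"slide": [0, 0, 0], "rotation": [0, 0, 0], "grip": 0.0}
    - {"slide": [0, 0, 0], "rotation": [0, 0, 0], "grip": 0.0}
    - {"slide": [0, 0, 0], "rotation": [0, 0, 0], "grip": 0.0}
    - {"slide": [0, 0, 0], "rotation": [0, 0, 0], "grip": 0.0}

```text
t: 11.52
ee_pos: [0.6309, -0.0098, 0.0716]
tool_rot: [2.428, 1.992, 0.002]
force: [-4.5, 0.5, 15.9]
finger_gap: 0.111
```

```bash
python3 m.py k
```

```text
t 11.62 tcp [ 0.6309 -0.0098  0.0716] jaw ang -11.29 toolz [ 1.9e-03  3.0e-04 -1.0e+00] F [-4.29  0.83 15.49] T [-0.09  1.29 -0.01] gap 10.1 j [-0.1   0.61  0.09  1.73 -0.07  0.8  -0.16]
fixedA 157 X face 4.63 Y [-273.9 -270.7 -191.  -190.2] Zmax 111.2
fixedB 152 X face 5.05 Y [-156.4 -155.2  -78.2  -75. ] Zmax 113.2
held 43 X face 5.15 Y [21.9 22.  41.  41. ] Zmax 160.0
fixedA ledge Z 63.6 112
fixedB ledge Z 65.3 113
held ledge Z 65.1 31
```

View pics/k_crop.png

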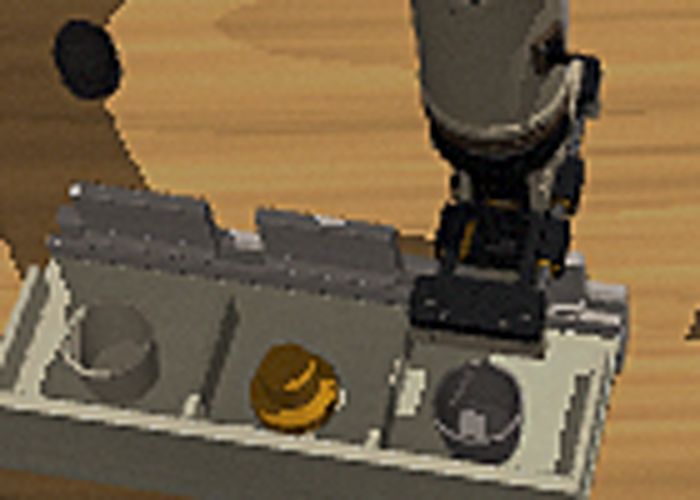

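View pics/k_scene.png

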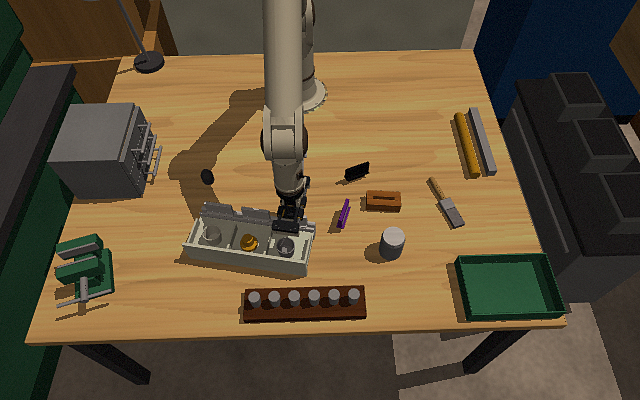

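The picture shows the holder level with the two fixed ones, with its ledge and end visible at about (303,222). The cups, bush and other bystanders have not moved. The force is steady at 15.5 N and z is unchanged, so I hand in.

Run:
```python
from h import *
print(ctrl.job_done())
```

```text
the job is handed in; nothing more can be done
None
```

The spare holder is pressed fully home in the empty place at the rack's +y end, and the gripper is still holding it down. I handed the job in at about 11.6 s. I took it straight up out of the stand, lined it up with the two fixed holders in the scene view, and pushed it down.

**Last checks**
- **Depth:** The TCP stopped at 71.6 mm (71.7 mm expected for fully home) and did not move when I pressed harder. The force went from the spring's 8 N to 15.5 N.
- **Alignment:** The plate face is within about 0.1–0.5 mm of the fixed holders' faces, and the yaw matches. The ledge height is 65.1 mm, against 63.6 and 65.3 mm on the fixed ones.
- **Centring:** It is centred along the rack to about 1 mm, the limit of the pixel size.
- **Bystanders:** Nothing else on the bench or rack looks moved.

**Less certain**
- **Cameras:** The two cameras disagreed by about 3 mm in x, so I relied on the comparison within one view.
- **Sideways force:** About 4 N remained towards the robot; a 0.4 mm correction did not remove it.
- **Label side:** I judged it from the plain back face matching the fixed holders, and never saw the label clearly.

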